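# Open the bar clamp around the glued bead tray

### The arm

A 6-joint arm with a two-finger parallel gripper is mounted at the origin on the work surface. World frame = base frame: x ahead of the robot, y to its left, z up, the work surface at z = 0. Lengths are in m, angles in rad, forces in N, time in s.
With the tool pointing down it reaches from about 0.3 to 0.775 m from the base axis. Payload 14.6 kg.
Tool frame: the origin (TCP) lies at the very end of the fingers, on their centre line; the grasp point (between the pads) lies 19 mm behind it; z points along the fingers, y is the direction in which the jaws open and shut (so a half turn about z gives the same grasp; the last joint's range is limited). The gripper opens to 94 mm and grips with 3 to 60 N. Pads are 16 mm wide; open, the fingers measure 119 mm over their backs; the gripper's body (75 mm by 177 mm) begins 78 mm behind the grasp point.
Start: joints at [1.118, 0.3, 1.521, -0, 1.321, -0.067], TCP at [0.207, 0.51, 0.205] pointing down, gripper open.
Joint ranges: [-3.03, 3.03], [-0.79, 2.21], [0.23, 2.52], [-1.04, 4.18], [0, 3.07], [-2.55, 2.55]. Speed limits (rad/s): [2.22, 2.22, 2.57, 3.14, 3.14, 3.14].

### API

Orientations are given as a rotation vector (axis times angle).
In Python, from rig import status, snapshot, calibration, ctrl, search_frame gives the robot as it stands. The module is installed in compiled form; this text tells all that it offers.
- The arm moves only by the tool apply_moves, never from a script. Its argument "increments" is a list of rows, each a list of 6 numbers: the shift along the tool's x, y, z in m, then the turn, a rotation vector about the tool's x, y, z in degrees. A call has 1 to 10 rows; each row shifts and turns the pose as measured when the row begins, along the tool's axes as they then stand; what a row does not reach is not made up. A row lasts 1/10 s, in which the tool goes at most 50 mm and 8.59 degrees, less where a joint would pass 70% of its speed; a pose out of reach is approached as far as the arm can. A call with a gripper value outside its range is refused whole. "fingers" is the opening, from 0 (shut) to 1 (fully open), set as the call begins (left out, the last holds). The fingers move at their own pace and stop on an object; "force" is the grip in N (left out, the last holds). Time passes only in rows, so rows that do not move let the fingers close. It gives the time, the measured TCP pose, the force and the opening at its end, in the units of the state.
- status.get_state(): the state, without advancing time (a new reading comes with each control period).
- snapshot(name): name is "side" or "top"; returns (picture, depth): 480x640x3 uint8, red, green, blue; 480x640 float32, m along the optical axis (not along the pixel's ray), 0 where there is no reading.
- calibration(name): a dict with "camera_matrix" (3x3 intrinsics, pixels), "k1" (the pictures are not rectified: a ray, as slopes to the right and down, at radius r is drawn at 1 + k1 r^2 times it, then the intrinsics apply), "camera_from_world" (4x4, takes a point from world to camera coordinates). Camera axes: x right, y down, z forward; pixel columns grow to the right and rows downward; lengths in m; the calibration is good to about 2 mm. A picture is of the moment at which its call begins. calibration takes no time and is no camera call.
- ctrl.finish_job(): hands the job in, once; it reports no verdict.
Trained networks look in the newest picture that a camera, given by its name, has taken for a name from the list of things; names that differ only in an ending like _2 or _b are one class to them, and where a whole thing is asked for, a point or a joint stands for the part that bears it (a point fixed in the world has none). Each returns a list of dicts, best first, with "p" (0 to 1); they miss things now and then, are a little off and sometimes report something else, mostly with a low value. They report only what shows in the picture. A call takes as long as a camera call. They do not tell look-alikes from the thing itself.
- search_frame(camera, label): "position" ([row, column] in pixels, amid what is visible of it).
The state is a dict: "time": time; "qpos": joint angles; "dq": joint speeds; "joint_torque": joint torques, N m; "ee_pos": TCP position; "tcp_rot": TCP orientation; "contact_force": force on the tool from outside, world axes, zero at the start; "wrist_torque": the same for the moment, N m; "width": finger opening in m.
Only numpy, scipy, OpenCV 4.12 (cv2) and the standard library are available. Lean on these libraries where they do the work, as an engineer would, in place of code of your own. Each camera call takes 0.05 s, during which the arm holds its last target.

### The job

The glue in the little wooden bead tray has dried, so open the bar clamp that it sits in: with a fingertip press down the release lever on the sliding jaw and, keeping it down, push the jaw back along the bar as far as it goes, then let the lever spring up. Leave the tray lying on the bar as it is, and do not shift the thimble, the pliers, the glue bottle or the carousel caddy.

Things in the scene. Friction and masses are not known exactly. Their poses are not given: they have to be found in the camera images.
- clamp: Bar clamp screwed to the table: aluminium channel bar 420 mm long, 40 mm wide, top 36 mm above the table, sawtooth notches in its groove. Origin on the table under mid-bar; its y axis runs along the bar and points back, from the fixed screw head with T-handle (y = -145 to -280 mm, 94 mm high) to the end stop (y = +197 mm, 40 mm high). Pushing the jaw back is along this +y. z is up.
- jaw (a joint): Position of the sliding jaw along the bar in m: 0 is 1 mm from the tray; it grows as the jaw goes back; 0.15 is fully back at the end stop. It slides with about 1.5 N of friction. A spring pawl lets it click forward but locks it against going back (after at most 10 mm of slack) unless the release lever is down.
- jaw_top (a point): Top middle of the sliding jaw's upright dark steel block (46 mm wide across the bar, 14 mm thick along the bar, top 93 mm above the table). It moves with the jaw; its y axis points back along the bar like the clamp's. The release lever lies behind this block.
- release (a joint): Angle of the release lever in rad: 0 is up, about 0.17 lifts the pawl clear of the notches, 0.32 is the lower stop. Left alone, the spring holds it between 0 and 0.17, depending on where the pawl sits on the notches. Pressed in mid-pad it takes 2 N at first and 6 N at the lower stop; mid-pad goes down 9 mm in all, and 4 to 5 mm frees the pawl.
- release_pad (a point): Middle of the upper face of the lever's steel thumb pad behind the jaw block, about 58 mm above the table when up. Moves with jaw and lever. Pad 34 mm across the bar, 42 mm along it, rising 0.2 rad to the back when up. It is open from above: the jaw block ends 56 mm in front of this point, and the pivot pin lies 29 mm in front and 16 mm below.
- tray_center (a point): Centre, half-way up, of the loose spruce bead tray (110 mm along the bar, 90 mm across it, 40 mm high, open on top) that rests on the bar between the screw pad and the sliding jaw. Not to be moved.
- thimble: Small black plastic thimble, 20 mm across, 24 mm high, standing on the table; origin under its centre. Bystander.
- pliers: Stainless bent-nose pliers, 140 mm long, 50 mm wide, 12 mm high, lying on the table; origin under the pivot, nose along +x. Bystander.
- glue: White plastic glue bottle, 48 mm across, 125 mm high, standing on the table; origin under its centre. Bystander.
- caddy: Foot of the revolving white plastic carousel caddy, which is 194 mm across and 210 mm high and holds a glass cup of wooden beads, an aluminium knitting gauge and crochet hooks; origin on the table under its axis. Bystander.
- caddy_rim (a point): A point on the rim of the caddy's turning part, 97 mm from its axis and 75 mm above the table. Bystander: the caddy should not be turned.
- release_lip (a point): Middle of the top edge of the turned-up lip at the rear end of the lever's thumb pad: 34 mm wide, 4 mm thick, 9 mm high above the pad; its front face is about 20 mm behind release_pad. A fingertip that keeps the pad down and moves back bears on this lip and takes the jaw along. Moves with jaw and lever.
There are look-alikes about, which are no part of the job. Of the things that look like the part that bears tray_center, the smaller one is meant.

How it is judged:
By the outcome, as a careful person would: the job done as asked, in the order asked, and still so for the second after the job is handed in, with the robot touching nothing.
It also fails if it takes over 38 s, if anything falls off the work surface, if the arm or the gripper's body presses on something with over 40 N, if the wrist force passes 120 N, or if a joint passes its speed limit or range.

## Working session

There is one attempt and no reset: what is moved stays moved. The work goes in short steps, Python scripts to look and compute and a tool call to move; the robot and the scene stay as the last step left them, time stands still between calls to the robot, and variables do not carry over. Pictures are saved under pics/ and viewed, and the job is handed in when it is done.

Besides the shell and the picture viewer there is one more tool, called after ">>>" as a command line: name --pt "numbers of a row" for each row, then --argument value for the rest. apply_moves: Moves the arm, as the interface text tells. Its arguments: {"type":"object","properties":{"increments":{"type":"array"},"fingers":{"type":"number"},"force":{"type":"number"}},"required":["increments"]}

```bash
mkdir -p pics
cat > h.py <<'E'
import numpy as np, cv2
from rig import status, snapshot, calibration, ctrl, search_frame
def px2w(cam,r,c,d):
    C=calibration(cam);K=np.array(C["camera_matrix"]);T=np.array(C["camera_from_world"])
    x=cv2.undistortPoints(np.array([[[c,r]]],float),K,np.array([C["k1"],0,0,0,0]))[0,0]
    p=np.array([x[0]*d,x[1]*d,d,1]);return (np.linalg.inv(T)@p)[:3]
def cloud(cam,depth):
    C=calibration(cam);K=np.array(C["camera_matrix"]);T=np.array(C["camera_from_world"])
    h,w=depth.shape;v,u=np.mgrid[:h,:w]
    x=cv2.undistortPoints(np.stack([u.ravel(),v.ravel()],1).astype(float)[:,None],K,np.array([C["k1"],0,0,0,0]))[:,0]
    d=depth.ravel();P=np.stack([x[:,0]*d,x[:,1]*d,d,np.ones_like(d)],0)
    W=(np.linalg.inv(T)@P)[:3].T.reshape(h,w,3);W[depth==0]=np.nan;return W
def w2px(cam,p):
    C=calibration(cam);K=np.array(C["camera_matrix"]);T=np.array(C["camera_from_world"])
    q=(T@np.r_[p,1])[:3];s=q[:2]/q[2];s=s*(1+C["k1"]*(s@s));return (K[:2,:2]@s+K[:2,2])[::-1]
E
python3 - <<'E'
from h import *
print(status.get_state())
for n in("top","side"):
    p,d=snapshot(n);np.savez(f"{n}0.npz",p=p,d=d);cv2.imwrite(f"pics/{n}0.png",p[...,::-1])
    for l in("jaw_top","release_pad","release_lip","tray_center","clamp"):
        print(n,l,[(np.round(x["position"]),round(x["p"],2)) for x in search_frame(n,l)][:4])
E
```

```text
{'time': 0.0, 'qpos': array([ 1.11844346e+00,  3.00474966e-01,  1.52156940e+00, -1.42017262e-05,
        1.32071821e+00, -6.65918409e-02]), 'dq': array([ 0.00130724, -0.00114096,  0.00083915,  0.00201428, -0.00093403,
        0.00135043]), 'joint_torque': array([ 1.46335533e-03, -5.31831300e+01, -3.52735019e+01,  7.08899321e-02,
        2.44269107e-02, -1.53652604e-04]), 'ee_pos': array([0.20683199, 0.50934346, 0.20488916]), 'tcp_rot': array([-6.02141280e-01, -3.08305445e+00,  1.78157636e-03]), 'contact_force': array([-1.32444786, -0.2681091 , -0.29766216]), 'wrist_torque': array([-0.00098222, -0.00963492, -0.05583898]), 'width': 0.09418933127825277}
top jaw_top [(array([233., 420.]), 0.81)]
top release_pad [(array([235., 409.]), 0.58)]
top release_lip [(array([233., 408.]), 0.58)]
top tray_center [(array([230., 467.]), 0.86)]
top clamp [(array([236., 415.]), 0.61), (array([235., 404.]), 0.24)]
side jaw_top [(array([312., 386.]), 0.72)]
side release_pad [(array([299., 382.]), 0.56)]
side release_lip [(array([302., 381.]), 0.79)]
side tray_center [(array([338., 430.]), 0.78), (array([298., 380.]), 0.67), (array([432., 332.]), 0.56)]
side clamp [(array([355., 460.]), 0.65)]
```

View pics/top0.png

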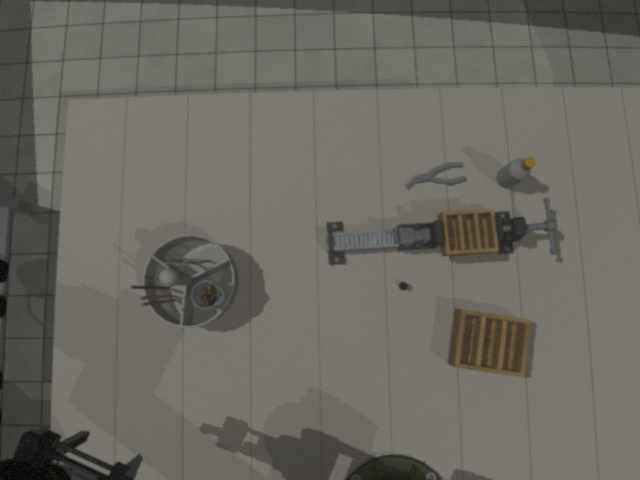

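View pics/side0.png

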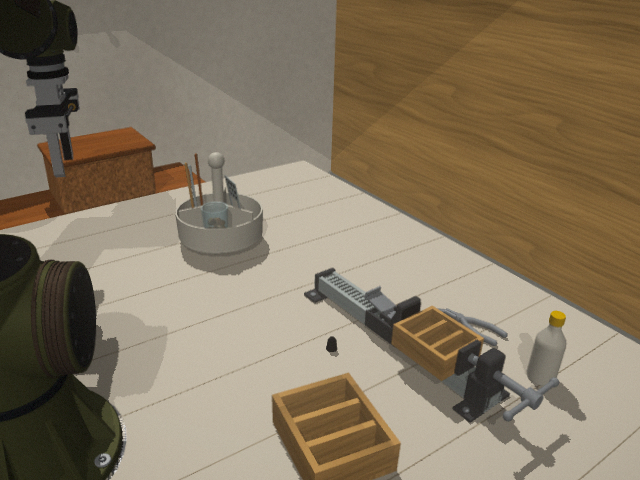

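The top picture shows the clamp lying along the image, with the end stop at (row 243, col 336), the lever pad at about (236, 410), the jaw block at about (233, 436) and the T-handle at about (228, 552).

Candidates for the tray are the one in the clamp at (232, 470) and a larger loose one at (342, 490). The smaller one, in the clamp, is meant. There is only one clamp. The thimble is at (286, 404), the pliers at (175, 437), the glue at (170, 515) and the caddy at (280, 190).

Next I measure the clamp and check it in a close crop.

Run:
```python
from h import *
z=np.load("top0.npz");W=cloud("top",z["d"]);p=z["p"]
q=np.load("side0.npz");V=cloud("side",q["d"])
a=cv2.resize(p[200:275,320:440,::-1],None,fx=5,fy=5,interpolation=cv2.INTER_CUBIC)
b=cv2.resize(q["p"][255:375,300:460,::-1],None,fx=5,fy=5,interpolation=cv2.INTER_CUBIC)
cv2.imwrite("pics/ct.png",np.clip(a*1.6,0,255).astype(np.uint8));cv2.imwrite("pics/cs.png",np.clip(b*1.3,0,255).astype(np.uint8))
# bar axis: points 30..42mm high in the notched stretch, both clouds
for n,P,m in(("top",W,np.s_[225:255,340:396]),):
    X=P[m].reshape(-1,3);X=X[(X[:,2]>.025)&(X[:,2]<.05)];c=X.mean(0);u=np.linalg.svd(X[:,:2]-c[:2])[2][0];print(n,len(X),c,u,np.degrees(np.arctan2(u[1],u[0])))
for c in range(330,450,4):
    print(c,[tuple(np.round(W[r,c]*1000).astype(int)) for r in (228,232,236,240,244)])
for nm,cam,P,r,c in(("endL","top",W,243,336),("thimble","top",W,286,404),("tray","top",W,214,470),("big","top",W,314,490)):print(nm,W[r,c])
```

```text
top 1020 [0.58220649 0.04062359 0.03277879] [-0.03951607  0.99921893] 92.26469386436
330 [(np.int64(614), np.int64(118), np.int64(4)), (np.int64(600), np.int64(119), np.int64(37)), (np.int64(590), np.int64(120), np.int64(41)), (np.int64(582), np.int64(120), np.int64(39)), (np.int64(573), np.int64(120), np.int64(40))]
334 [(np.int64(613), np.int64(110), np.int64(9)), (np.int64(600), np.int64(111), np.int64(33)), (np.int64(591), np.int64(111), np.int64(33)), (np.int64(583), np.int64(111), np.int64(31)), (np.int64(574), np.int64(111), np.int64(31))]
338 [(np.int64(613), np.int64(101), np.int64(6)), (np.int64(600), np.int64(102), np.int64(30)), (np.int64(591), np.int64(102), np.int64(32)), (np.int64(583), np.int64(102), np.int64(31)), (np.int64(574), np.int64(103), np.int64(31))]
342 [(np.int64(613), np.int64(92), np.int64(4)), (np.int64(600), np.int64(93), np.int64(32)), (np.int64(591), np.int64(94), np.int64(34)), (np.int64(582), np.int64(94), np.int64(31)), (np.int64(573), np.int64(94), np.int64(34))]
346 [(np.int64(614), np.int64(82), np.int64(-2)), (np.int64(600), np.int64(85), np.i
[... 5446 characters left out ...]
), (np.int64(569), np.int64(-114), np.int64(31))]
442 [(np.int64(599), np.int64(-116), np.int64(64)), (np.int64(587), np.int64(-110), np.int64(85)), (np.int64(578), np.int64(-108), np.int64(91)), (np.int64(570), np.int64(-107), np.int64(91)), (np.int64(567), np.int64(-118), np.int64(50))]
446 [(np.int64(597), np.int64(-122), np.int64(74)), (np.int64(588), np.int64(-121), np.int64(75)), (np.int64(580), np.int64(-120), np.int64(75)), (np.int64(572), np.int64(-120), np.int64(75)), (np.int64(563), np.int64(-120), np.int64(74))]
endL [0.57686081 0.10678479 0.02641442]
thimble [ 0.48035542 -0.0378413   0.02187787]
tray [ 0.62751345 -0.17790615  0.06364498]
big [ 0.41667802 -0.20959711  0.05333593]
```

View pics/ct.png

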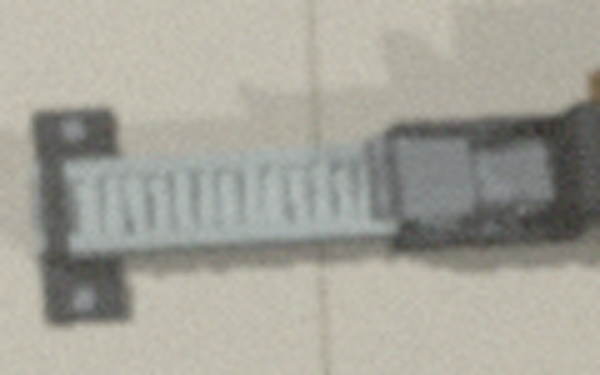

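View pics/cs.png

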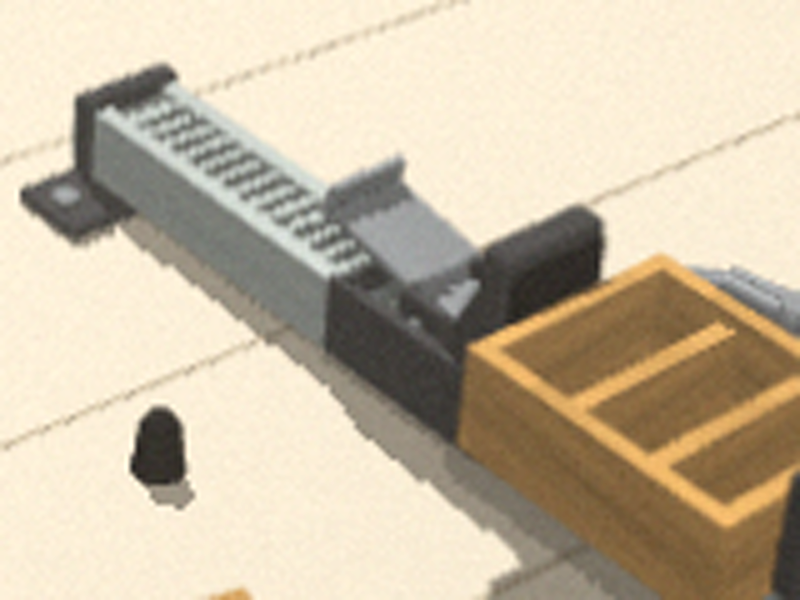

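The crops confirm the choice. The lever has its raised lip behind the steel pad, the dark jaw block is in front of it, and the smaller tray sits in front of the block. Next I refine the pad and check the caddy's clearance.

Run:
```python
from h import *
z=np.load("top0.npz");W=cloud("top",z["d"]);q=np.load("side0.npz");V=cloud("side",q["d"])
u=np.array([-.0395,.9992]);n=np.array([.9992,.0395]);o=np.array([.5822,.0406])
for nm,P in(("top",W),("side",V)):
    X=P.reshape(-1,3);X=X[np.isfinite(X).all(1)]
    s=(X[:,:2]-o)@u;t=(X[:,:2]-o)@n
    g=(abs(t)<.04)&(X[:,2]>.025)&(X[:,2]<.05)&(s>-.03)&(s<.06)
    print(nm,"bar t",np.percentile(t[g],[1,50,99]),"z",np.median(X[g,2]))
    for a in np.arange(-.16,-.03,.006):
        g=(abs(s-a)<.003)&(abs(t)<.03)&(X[:,2]>.042)
        if g.sum()>5: print(" s %.3f"%a,"t",np.percentile(t[g],[3,97]).round(3),"z",np.percentile(X[g,2],[20,50,90]).round(3),g.sum())
X=W[230:330,140:245].reshape(-1,3);X=X[X[:,2]>.06];print("caddy",X.min(0),X.max(0))
s=[(r,c) for r,c in [(299,382)]]
for c in("top","side"):print(c,w2px(c,[.5853,-.038,.058]))
```

```text
top bar t [-0.01953139  0.00030573  0.02016879] z 0.03302389757716262
 s -0.160 t [-0.028  0.029] z [0.069 0.074 0.076] 111
 s -0.154 t [-0.028  0.028] z [0.062 0.07  0.074] 37
 s -0.148 t [-0.022  0.021] z [0.088 0.09  0.092] 37
 s -0.142 t [-0.023  0.022] z [0.088 0.091 0.093] 77
 s -0.136 t [-0.022  0.021] z [0.059 0.078 0.092] 172
 s -0.130 t [-0.022  0.023] z [0.045 0.049 0.067] 63
 s -0.124 t [-0.022  0.023] z [0.044 0.046 0.055] 60
 s -0.118 t [-0.025  0.024] z [0.044 0.046 0.048] 50
 s -0.112 t [-0.024  0.023] z [0.044 0.046 0.05 ] 52
 s -0.106 t [-0.022  0.024] z [0.044 0.045 0.05 ] 58
 s -0.100 t [-0.022  0.023] z [0.048 0.05  0.053] 45
 s -0.094 t [-0.021  0.025] z [0.05  0.053 0.055] 54
 s -0.088 t [-0.024  0.025] z [0.045 0.054 0.056] 55
 s -0.082 t [-0.024  0.024] z [0.053 0.056 0.058] 52
 s -0.076 t [-0.021  0.022] z [0.055 0.057 0.059] 51
 s -0.070 t [-0.02   0.019] z [0.056 0.058 0.06 ] 46
 s -0.064 t [-0.015  0.017] z [0.058 0.059 0.061] 38
 s -0.058 t [-0.016  0.016] z [0.066 0.068 0.071] 49
 s -0.052 t [-0.014  0.014] z [0.057 0.059 0.064] 13
side bar t [-0.022552
[... 449 characters left out ...]
2] z [0.044 0.045 0.051] 22
 s -0.112 t [-0.026  0.002] z [0.044 0.047 0.051] 36
 s -0.106 t [-0.026  0.007] z [0.045 0.047 0.05 ] 53
 s -0.100 t [-0.025  0.015] z [0.047 0.051 0.054] 101
 s -0.094 t [-0.026  0.014] z [0.052 0.054 0.056] 58
 s -0.088 t [-0.027  0.015] z [0.05  0.056 0.058] 65
 s -0.082 t [-0.026  0.014] z [0.055 0.057 0.059] 60
 s -0.076 t [-0.025  0.015] z [0.057 0.059 0.06 ] 58
 s -0.070 t [-0.026  0.015] z [0.058 0.06  0.062] 57
 s -0.064 t [-0.018  0.015] z [0.06  0.061 0.063] 47
 s -0.058 t [-0.018  0.014] z [0.062 0.066 0.072] 103
caddy [0.40455757 0.32035176 0.06000228] [0.59506422 0.51269622 0.20781458]
top [235.55616237 404.89441093]
side [300.37320701 380.82618858]
```

>>> apply_moves --pt "0 0 0 0 0 8.2" --pt "0 0 0 0 0 8.2" --pt "0 0 0 0 0 8.2" --pt "0 0 0 0 0 8.2" --pt "0 0 0 0 0 8.2" --pt "0 0 0 0 0 8.2" --pt "0 0 0 0 0 8.2" --pt "0 0 0 0 0 8.2" --fingers 0 --force 20

```text
time: 1.4
ee_pos: [0.2069, 0.5095, 0.2055]
tcp_rot: [-2.224, -2.218, -0.0]
contact_force: [-0.1, 0.8, -0.5]
width: 0.0334
```

```bash
cat > g.py <<'E'
from h import *
from scipy.spatial.transform import Rotation as R
import sys
def go(s,t,z):
    st=status.get_state();M=R.from_rotvec(st["tcp_rot"])
    u=np.array([-.0395,.9992]);n=np.array([.9992,.0395]);o=np.array([.5822,.0406])
    p=np.r_[o+s*u+t*n,z]
    G=R.from_matrix(np.array([np.r_[u,0],np.r_[n,0],[0,0,-1]]).T)
    d=st["ee_pos"][:2]-o
    print("t",st["time"],"s,t,z",(d@u).round(4),(d@n).round(4),st["ee_pos"][2].round(4),"F",st["contact_force"].round(1),"w",st["width"].round(4),"q",st["qpos"].round(2))
    print("shift",(M.inv().apply(p-st["ee_pos"])).round(4),"turn",np.degrees((M.inv()*G).as_rotvec()).round(2))
if __name__=="__main__":go(*map(float,sys.argv[1:]))
E
python3 g.py -.075 0 .11
```

```text
Traceback (most recent call last):
  File "g.py", line 12, in <module>
    if __name__=="__main__":go(*map(float,sys.argv[1:]))
                            ~~^^^^^^^^^^^^^^^^^^^^^^^^^^
  File "g.py", line 10, in go
    print("t",st["time"],"s,t,z",(d@u).round(4),(d@n).round(4),st["ee_pos"][2].round(4),"F",st["contact_force"].round(1),"w",st["width"].round(4),"q",st["qpos"].round(2))
                                                                                                                             ^^^^^^^^^^^^^^^^^
AttributeError: 'float' object has no attribute 'round'
```

```bash
sed -i 's/st\["width"\].round(4)/round(st["width"],4)/' g.py; python3 g.py -.075 0 .11
```

```text
t 1.4 s,t,z 0.4834 -0.3564 0.2055 F [-0.1  0.8 -0.5] w 0.0334 q [1.12 0.3  1.52 0.   1.32 1.12]
shift [-0.5429  0.3797  0.0955] turn [ 0.   -0.   -2.42]
```

>>> apply_moves --pt "-0.036 0.025 0 0 0 -2.4" --pt "-0.036 0.025 0 0 0 0" --pt "-0.036 0.025 0 0 0 0" --pt "-0.036 0.025 0 0 0 0" --pt "-0.036 0.025 0 0 0 0" --pt "-0.036 0.025 0 0 0 0" --pt "-0.036 0.025 0 0 0 0" --pt "-0.036 0.025 0 0 0 0" --pt "-0.036 0.025 0 0 0 0" --pt "-0.036 0.025 0 0 0 0"

```text
time: 2.4
ee_pos: [0.4727, 0.146, 0.2061]
tcp_rot: [2.18, 2.261, 0.005]
contact_force: [0.4, 1.0, -0.1]
width: 0.0003
```

```bash
python3 g.py -.075 0 .11
```

```text
t 2.4 s,t,z 0.1096 -0.1053 0.2061 F [ 0.4  1.  -0.1] w 0.0003 q [0.22 0.17 1.67 0.   1.29 0.19]
shift [-0.1844  0.1056  0.0961] turn [ 0.15 -0.09 -0.18]
```

>>> apply_moves --pt "-0.036 0.021 0.01 0 0 0" --pt "-0.036 0.021 0.02 0 0 0" --pt "-0.036 0.021 0.02 0 0 0" --pt "-0.036 0.021 0.02 0 0 0" --pt "-0.036 0.021 0.02 0 0 0" --pt "0 0 0 0 0 0" --pt "0 0 0 0 0 0"

```text
time: 3.1
ee_pos: [0.5904, -0.0427, 0.1131]
tcp_rot: [2.186, 2.254, 0.009]
contact_force: [0.4, 0.5, -0.3]
width: 0.0003
```

```bash
python3 g.py -.075 0 .075;python3 g.py -.075 0 .075
```

```text
t 3.1 s,t,z -0.0836 0.0049 0.1131 F [ 0.4  0.5 -0.3] w 0.0003 q [-0.14  0.48  1.5   0.    1.16 -0.17]
shift [ 0.0084 -0.0052  0.0381] turn [ 0.32 -0.14 -0.5 ]
t 3.1 s,t,z -0.0836 0.0049 0.1131 F [ 0.4  0.5 -0.3] w 0.0003 q [-0.14  0.48  1.5   0.    1.16 -0.17]
shift [ 0.0084 -0.0052  0.0381] turn [ 0.32 -0.14 -0.5 ]
```

>>> apply_moves --pt "0.008 -0.005 0.01 0.3 -0.1 -0.5" --pt "0 0 0.012 0 0 0" --pt "0 0 0.012 0 0 0" --pt "0 0 0 0 0 0"

```text
time: 3.5
ee_pos: [0.5839, -0.0308, 0.0779]
tcp_rot: [2.172, 2.269, 0.002]
contact_force: [0.5, 0.4, 0.4]
width: 0.0006
```

```bash
python3 g.py -.075 0 .06
python3 - <<'E'
from h import *
ims=[]
for n,(r,c) in(("top",(200,340)),("side",(230,310))):
    p,d=snapshot(n);ims.append(cv2.resize(p[r:r+100,c:c+130,::-1],None,fx=3,fy=4,interpolation=cv2.INTER_CUBIC))
cv2.imwrite("pics/a.png",np.clip(np.hstack(ims)*1.4,0,255).astype(np.uint8))
E
```

```text
t 3.5 s,t,z -0.0715 -0.0011 0.0779 F [0.5 0.4 0.4] w 0.0006 q [-0.12  0.51  1.55  0.    1.09 -0.16]
shift [-0.0036  0.001   0.0179] turn [ 0.09 -0.03  0.25]
```

View pics/a.png

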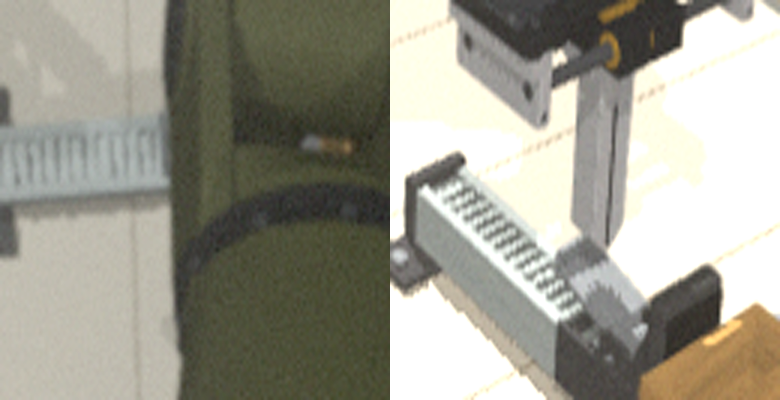

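The side view shows the shut fingers above the pad, near the lip. The arm hides the pad in the top view. I shift 4 mm forward, then go down.

>>> apply_moves --pt "-0.005 0.001 0.003 0 0 0" --pt "0 0 0.004 0 0 0" --pt "0 0 0.004 0 0 0" --pt "0 0 0 0 0 0"

```text
time: 4.0
ee_pos: [0.5869, -0.0368, 0.0689]
tcp_rot: [2.17, 2.266, 0.006]
contact_force: [-0.7, -0.6, 1.2]
width: 0.0004
```

```bash
python3 g.py -.075 0 .06
```

```text
t 4.0 s,t,z -0.0776 0.0017 0.0689 F [-0.7 -0.6  1.2] w 0.0004 q [-0.13  0.52  1.55  0.    1.07 -0.17]
shift [ 0.0026 -0.0017  0.0089] turn [0.34 0.02 0.22]
```

>>> apply_moves --pt "0.001 -0.001 0.004 0.3 0 0.2" --pt "0 0 0.003 0 0 0" --pt "0 0 0.003 0 0 0"

```text
time: 4.3
ee_pos: [0.5861, -0.0358, 0.0586]
tcp_rot: [2.177, 2.264, 0.001]
contact_force: [-0.1, 2.1, 2.5]
width: 0.0007
```

```bash
python3 g.py -.075 0 .05
```

```text
t 4.3 s,t,z -0.0765 0.0009 0.0586 F [-0.1  2.1  2.5] w 0.0007 q [-0.12  0.54  1.55 -0.    1.05 -0.16]
shift [ 0.0015 -0.0009  0.0086] turn [ 0.06  0.02 -0.01]
```

>>> apply_moves --pt "0 0 0.003 0 0 0" --pt "0 0 0.003 0 0 0" --pt "0 0 0.002 0 0 0"

```text
time: 4.6
ee_pos: [0.5863, -0.0354, 0.0504]
tcp_rot: [2.176, 2.264, 0.002]
contact_force: [-2.0, 1.0, 7.0]
width: 0.0007
```

```bash
python3 g.py -.075 0 .05
python3 - <<'E'
from h import *
p,d=snapshot("side");np.save("s2.npy",d);cv2.imwrite("pics/b.png",np.clip(cv2.resize(p[250:350,310:440,::-1],None,fx=6,fy=6,interpolation=cv2.INTER_CUBIC)*1.4,0,255).astype(np.uint8))
E
```

```text
t 4.6 s,t,z -0.0761 0.0011 0.0504 F [-2.  1.  7.] w 0.0007 q [-0.12  0.55  1.56  0.    1.04 -0.16]
shift [ 0.0011 -0.0011  0.0004] turn [ 0.09 -0.01  0.  ]
```

View pics/b.png

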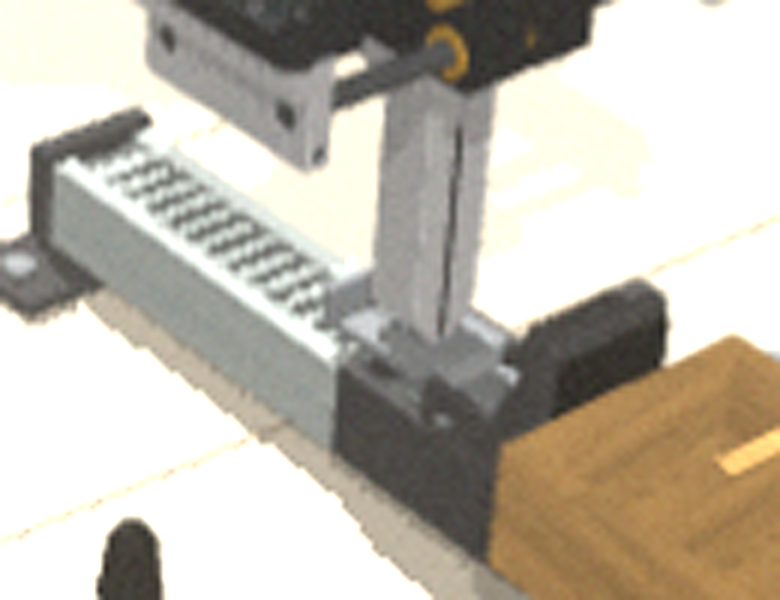

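The lever is down (pad flat, force 7 N). Now I push back gently.

>>> apply_moves --pt "0.004 -0.001 0.0005 0 0 0" --pt "0.006 0 0.0005 0 0 0" --pt "0.006 0 0.0005 0 0 0" --pt "0.006 0 0.0005 0 0 0"

```text
time: 5.05
ee_pos: [0.5854, -0.0145, 0.0492]
tcp_rot: [2.175, 2.26, 0.002]
contact_force: [-2.2, -1.3, 4.8]
width: 0.0006
```

```bash
python3 g.py .08 0 .05
```

```text
t 5.05 s,t,z -0.0552 0.001 0.0492 F [-2.2 -1.3  4.8] w 0.0006 q [-0.09  0.54  1.56 -0.    1.03 -0.12]
shift [ 0.1352 -0.0012 -0.0011] turn [ 0.25  0.14 -0.05]
```

>>> apply_moves --pt "0.008 0 0.0005 0.2 0 0" --pt "0.008 0 0.0005 0 0 0" --pt "0.008 0 0.0005 0 0 0" --pt "0.008 0 0.0005 0 0 0"

```text
time: 5.45
ee_pos: [0.5843, 0.0175, 0.0488]
tcp_rot: [2.176, 2.26, -0.004]
contact_force: [-4.3, -1.1, 9.7]
width: 0.0004
```

```bash
python3 g.py .08 0 .05
python3 - <<'E'
from h import *
p,d=snapshot("side");cv2.imwrite("pics/c.png",np.clip(cv2.resize(p[250:350,310:440,::-1],None,fx=6,fy=6,interpolation=cv2.INTER_CUBIC)*1.4,0,255).astype(np.uint8))
E
```

```text
t 5.45 s,t,z -0.0232 0.0011 0.0488 F [-4.3 -1.1  9.7] w 0.0004 q [-0.03  0.54  1.56 -0.01  1.03 -0.07]
shift [ 0.1032 -0.0013 -0.0018] turn [ 0.07  0.29 -0.08]
```

View pics/c.png

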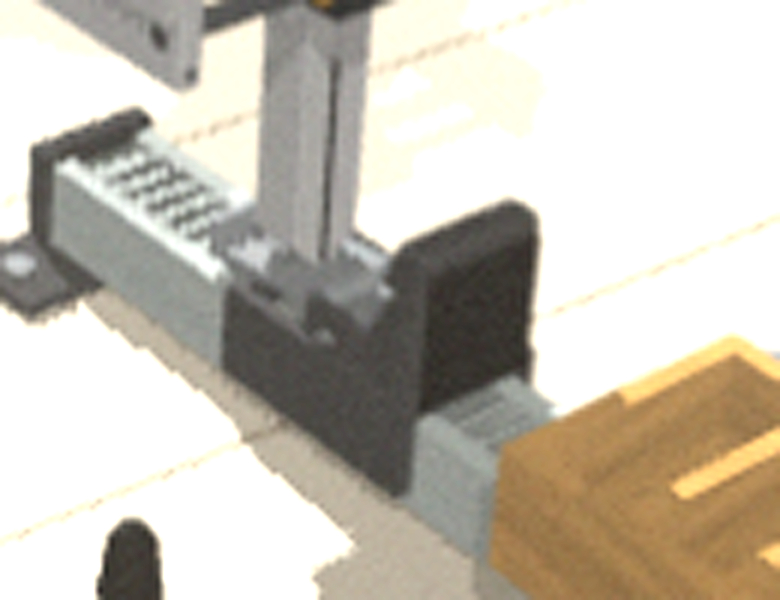

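The jaw has moved off the tray with the lever down, and the tray is still in place. I keep pushing.

>>> apply_moves --pt "0.01 -0.001 0.0003 0 0.3 0" --pt "0.01 0 0.0003 0 0 0" --pt "0.01 0 0.0003 0 0 0" --pt "0.01 0 0.0003 0 0 0" --pt "0.01 0 0.0003 0 0 0" --pt "0.01 0 0.0003 0 0 0" --pt "0.01 0 0.0003 0 0 0" --pt "0.01 0 0.0003 0 0 0"

```text
time: 6.3
ee_pos: [0.5809, 0.0994, 0.0488]
tcp_rot: [2.175, 2.259, 0.001]
contact_force: [-2.6, -1.4, 7.4]
width: 0.0006
```

```bash
python3 g.py .08 0 .05
```

```text
t 6.3 s,t,z 0.0588 0.001 0.0488 F [-2.6 -1.4  7.4] w 0.0006 q [ 0.11  0.55  1.55 -0.    1.03  0.07]
shift [ 0.0212 -0.0011 -0.0013] turn [ 0.24  0.21 -0.08]
```

>>> apply_moves --pt "0.007 0 0.0003 0 0 0" --pt "0.006 0 0.0003 0 0 0" --pt "0.005 0 0.0003 0 0 0" --pt "0.004 0 0.0003 0 0 0"

```text
time: 6.7
ee_pos: [0.5803, 0.1216, 0.0483]
tcp_rot: [2.171, 2.258, -0.002]
contact_force: [1.6, -27.9, -2.0]
width: 0.0003
```

```bash
python3 g.py .085 0 .05
```

```text
t 6.7 s,t,z 0.081 0.0013 0.0483 F [  1.6 -27.9  -2. ] w 0.0003 q [ 0.15  0.56  1.54 -0.01  1.04  0.11]
shift [ 0.004  -0.0013 -0.0018] turn [ 0.3   0.42 -0.01]
```

At the stop (28 N along the bar at s = 0.081, about 150 mm of travel as expected). I relax the push, then lift straight up.

>>> apply_moves --pt "0 0 0 0 0 0" --pt "-0.0005 0 0 0 0 0"

```text
time: 6.9
ee_pos: [0.5804, 0.1205, 0.048]
tcp_rot: [2.171, 2.258, -0.004]
contact_force: [-0.4, 2.3, 4.6]
width: 0.0005
```

```bash
python3 g.py .085 0 .05
python3 - <<'E'
from h import *
p,d=snapshot("side");cv2.imwrite("pics/d.png",np.clip(cv2.resize(p[250:350,310:440,::-1],None,fx=6,fy=6,interpolation=cv2.INTER_CUBIC)*1.4,0,255).astype(np.uint8))
E
```

```text
t 6.9 s,t,z 0.0799 0.0014 0.048 F [-0.4  2.3  4.6] w 0.0005 q [ 0.15  0.56  1.54 -0.01  1.04  0.11]
shift [ 0.005  -0.0014 -0.002 ] turn [ 0.29  0.5  -0.02]
```

View pics/d.png

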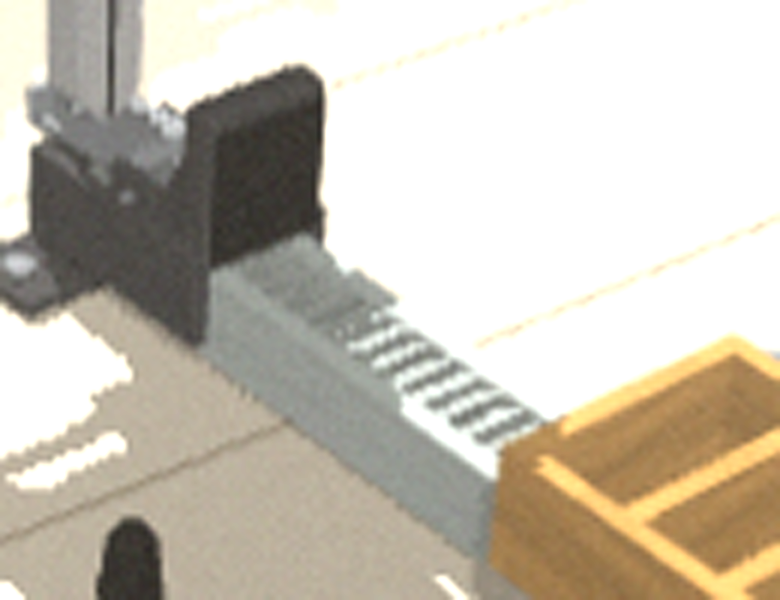

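The jaw is against the end stop. The force along the bar reversed slightly, so I nudge it back once more and lift while still bearing on the lip.

>>> apply_moves --pt "0.003 0 0 0 0 0" --pt "0.001 0 -0.001 0 0 0" --pt "0.0005 0 -0.004 0 0 0" --pt "0 0 -0.006 0 0 0" --pt "0 0 -0.01 0 0 0" --pt "0 0 -0.02 0 0 0" --pt "0 0 -0.03 0 0 0" --pt "0 0 -0.04 0 0 0" --pt "0 0 -0.04 0 0 0"

```text
time: 7.85
ee_pos: [0.5766, 0.1208, 0.1936]
tcp_rot: [2.175, 2.258, -0.037]
contact_force: [0.3, -0.6, 0.1]
width: 0.0001
```

```bash
python3 g.py .085 0 .05
```

```text
t 7.85 s,t,z 0.0804 -0.0025 0.1936 F [ 0.3 -0.6  0.1] w 0.0001 q [ 0.15  0.41  1.41 -0.02  1.34  0.12]
shift [0.0077 0.0043 0.1434] turn [-0.72  1.2  -0.13]
```

>>> apply_moves --pt "0 -0.04 -0.02 0 0 0" --pt "0 -0.04 -0.02 0 0 0" --pt "0 -0.04 0 0 0 0" --pt "0 -0.04 0 0 0 0" --pt "0 -0.03 0 0 0 0" --pt "0 0 0 0 0 0"

```text
time: 8.45
ee_pos: [0.3811, 0.1159, 0.24]
tcp_rot: [2.173, 2.257, -0.026]
contact_force: [-0.1, 0.1, 0.7]
width: 0.0004
```

Run:
```python
from h import *
D={}
for n in("top","side"):
    p,d=snapshot(n);D[n]=(p,d);cv2.imwrite(f"pics/{n}1.png",p[...,::-1])
a=[]
for n,(r,c) in(("top",(200,310)),("side",(230,290))):
    a.append(cv2.resize(D[n][0][r:r+100,c:c+130,::-1],None,fx=3,fy=4,interpolation=cv2.INTER_CUBIC))
cv2.imwrite("pics/e.png",np.clip(np.hstack(a)*1.4,0,255).astype(np.uint8))
u=np.array([-.0395,.9992]);nn=np.array([.9992,.0395]);o=np.array([.5822,.0406])
for n in D:
    X=cloud(n,D[n][1]).reshape(-1,3);X=X[np.isfinite(X).all(1)];s=(X[:,:2]-o)@u;t=(X[:,:2]-o)@nn
    g=(X[:,2]>.086)&(X[:,2]<.1)&(abs(t)<.03)&(s>-.15)&(s<.08);print(n,"block top s",np.percentile(s[g],[3,50,97]).round(4),g.sum())
    for c in np.arange(.04,.11,.006):
        h=(abs(s-c)<.003)&(abs(t)<.014)&(X[:,2]>.03)&(X[:,2]<.1)
        if h.sum()>3:print(c.round(3),np.median(X[h,2]).round(3),end="; ")
    print()
# tray / bystander change
for n in D:
    z=np.load(f"{n}0.npz");df=np.abs(z["p"].astype(int)-D[n][0]).max(2)
    m=(df>40).astype(np.uint8)*255;cv2.imwrite(f"pics/diff_{n}.png",m)
cv2.imwrite("pics/f.png",cv2.resize(np.hstack([cv2.imread("pics/diff_top.png"),cv2.imread("pics/diff_side.png")]),(800,300)))
```

```text
top block top s [-0.0063  0.001   0.0076] 157
0.04 0.045; 0.046 0.051; 0.052 0.052; 0.058 0.052; 0.064 0.052; 0.07 0.053; 0.076 0.054; 0.082 0.054; 0.088 0.062; 
side block top s [-0.0082 -0.0035  0.0058] 148
0.04 0.046; 0.046 0.051; 0.052 0.052; 0.058 0.052; 0.064 0.052; 0.07 0.053; 0.076 0.054; 0.082 0.055; 0.088 0.06;
```

View pics/e.png

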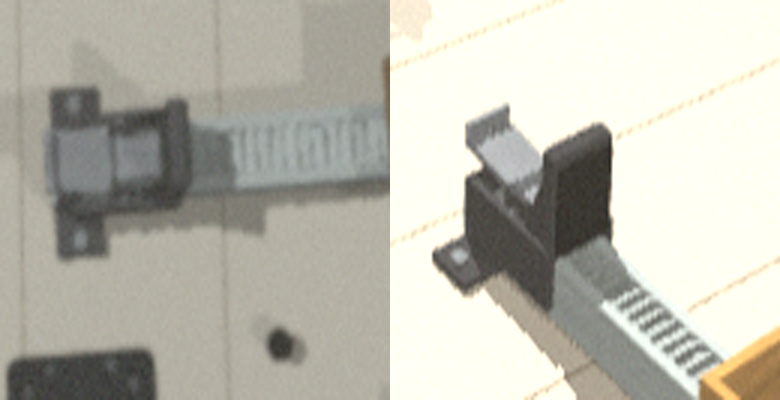

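View pics/f.png

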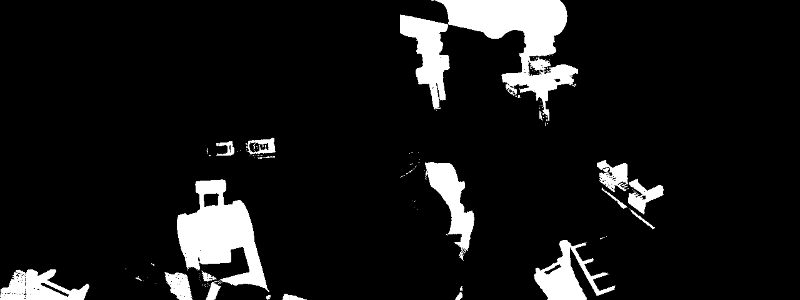

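View pics/top1.png

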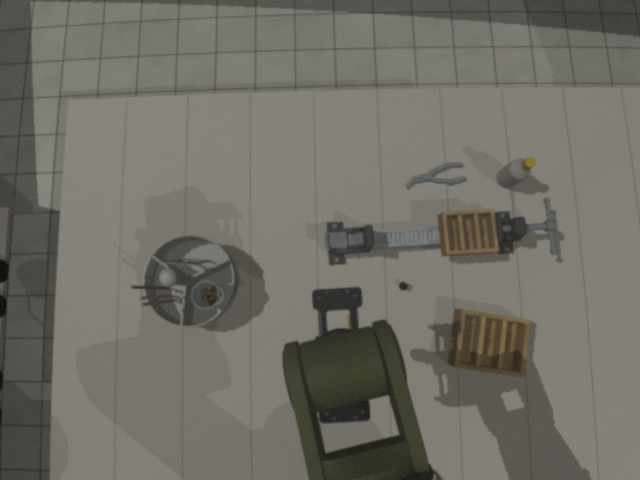

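Run:
```python
from h import *
u=np.array([-.0395,.9992]);nn=np.array([.9992,.0395]);o=np.array([.5822,.0406])
for n in("top","side"):
    _,d1=snapshot(n)
    for d,lo,hi in((np.load(f"{n}0.npz")["d"],-.155,-.12),(d1,-.03,.03)):
        X=cloud(n,d).reshape(-1,3);X=X[np.isfinite(X).all(1)];s=(X[:,:2]-o)@u;t=(X[:,:2]-o)@nn
        g=(X[:,2]>.086)&(X[:,2]<.1)&(abs(t)<.03)&(s>lo)&(s<hi);print(n,np.percentile(s[g],[3,50,97]).round(4),s[g].mean().round(4))
        g=(X[:,2]>.03)&(abs(t)<.025)&(s>lo)&(s<.13);print("  rear extent",s[g].max().round(4))
```

```text
top [-0.148  -0.1405 -0.1343] -0.1408
  rear extent 0.0863
top [-0.0063  0.0009  0.0073] 0.0008
  rear extent 0.0911
side [-0.1516 -0.1462 -0.1367] -0.1452
  rear extent 0.0843
side [-0.0086 -0.0034  0.0051] -0.0025
  rear extent 0.0912
```

Run:
```python
from h import *
u=np.array([-.0395,.9992]);nn=np.array([.9992,.0395]);o=np.array([.5822,.0406])
p1,d1=snapshot("top");q1,e1=snapshot("side")
z=np.load("top0.npz")
for nm,d in(("before",z["d"]),("after",d1)):
    X=cloud("top",d).reshape(-1,3);X=X[np.isfinite(X).all(1)];s=(X[:,:2]-o)@u;t=(X[:,:2]-o)@nn
    g=(X[:,2]>.068)&(X[:,2]<.082)&(abs(t)<.06)&(abs(t)>.028)&(s>-.3)&(s<-.12);print(nm,"tray side walls s",np.percentile(s[g],[.5,1,50,99,99.5]).round(4), "t",np.percentile(t[g],[1,99]).round(4),g.sum())
for n,s in(("stop front?",.07),):pass
# front-view of side-view crop at end stop before/after
a=[cv2.resize(q[245:320,295:375,::-1],None,fx=5,fy=5,interpolation=cv2.INTER_CUBIC) for q in(np.load("side0.npz")["p"],q1)]
cv2.imwrite("pics/g.png",np.clip(np.hstack(a)*1.8,0,255).astype(np.uint8))
```

```text
before tray side walls s [-0.267  -0.2668 -0.2119 -0.1567 -0.1563] t [-0.0471  0.0436] 532
after tray side walls s [-0.2676 -0.267  -0.2106 -0.1568 -0.1566] t [-0.047   0.0437] 523
```

View pics/g.png

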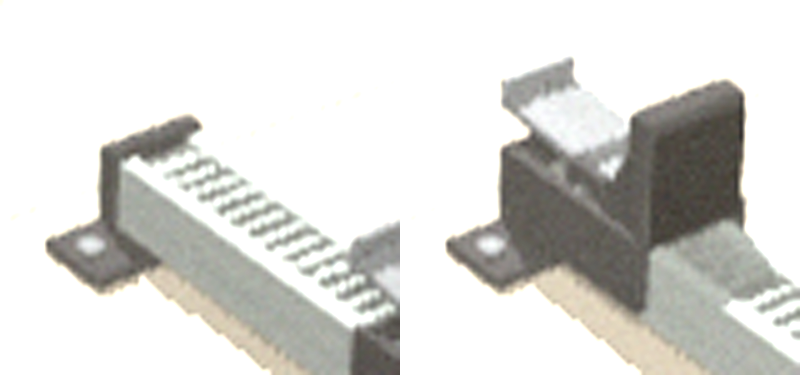

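The block centre is now at 0.1495 ± 0.002 m (tray rear face at s = -0.157, block centre at +0.001), which is the end stop. The jaw body touches the stop in the crop, and the lever is up on its pawl. Handing in.

```bash
python3 -c "
from h import *
print(status.get_state()['time'],status.get_state()['contact_force'].round(1),ctrl.finish_job())"
```

```text
the job is handed in; nothing more can be done
8.75 [ 0.9 -0.2  0.6] None
```

The clamp is open: I pressed the release lever down with the shut fingertips, pushed the jaw back to its end stop, let the lever up and backed the arm away. I handed the job in at 8.75 s, with the arm clear of everything.

- **Jaw:** the push met the stop at about 28 N. The final depth pictures put it about 149–150 mm back (good to about 2 mm), where fully back is 150 mm, and the side crop shows no gap to the end stop. After the push the finger slipped about 1 mm forward and may have dragged the jaw, so I pushed back once more before lifting.
- **Travel:** the jaw only travelled about 142 mm. It began roughly 8 mm back from its zero position, measured from its gap to the tray.
- **Lever:** it sprang up once released. It now rests at about 0.12 rad by the pad's slope, within the 0–0.17 rad it settles at on the pawl.
- **Tray and other objects:** the tray's measured edges agree before and after to under 1 mm. Comparing the pictures showed no change at the thimble, pliers, glue bottle or caddy. The changes on the larger loose tray are the arm's shadow.

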